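# Slide the culture chamber into the warming plate's dock

## Task

Slide the taller of the two round steel culture chambers across the black warming plate, never lifting or tipping it, into the dock in the plate's far left part, as the robot sees it: push it along the fence past the spring roller until it meets the end stop, press it home there with about 10 N, never ramming it, and leave it held by the roller. The end stop is set differently each time, so feel for it. Leave the other things on the plate and the bench where they are.

Things in the scene. Friction and masses are not known exactly. Their poses are not given: they have to be found in the camera images.
- chamber: The task's chamber: plain steel cylinder with a glass window on top, 56 mm diameter, 34 mm tall, about 0.3 kg, loose, standing on the warming plate in one of three engraved parking rings (the rings lie in a row along the plate's near edge). Origin: centre of its underside; z up.
- plate: Black warming plate, 300 x 500 x 20 mm, fixed to the bench. Origin: centre of its underside, its top face 20 mm above; x points away from the robot and y to the left along its long side (at yaw 0).
- dock: The dock, screwed to the plate. Origin: on the plate's top face at the nominal seat (engraved circle): centre of the docked chamber's underside with the end stop at its middle setting. The chamber enters moving along dock +y. Far side (+x): fence with slippery white facing, 22 mm tall, 12 mm thick, its face at x = +28 mm from y = -95 to +29 mm; the docked chamber touches it.
- roller: The dock's white spring roller, on its near side: 16 mm diameter, top 23 mm above the plate. Origin: on its axis, at the height of the plate's top face; when free it is at dock x -27.5, y -16 mm. It yields up to 10 mm towards dock -x as the chamber is pushed past (10 to 18 N of push). Its housing behind it: dock x -73 to -51, y -38 to +6 mm, 22 mm tall.
- stop: Bracket of the end stop, fixed to the dock; origin on the plate's top face at dock x 0, y +28 mm. It carries the stop proper, a clamped aluminium block (36 mm along dock x, 14 mm thick, 22 mm tall) whose face towards the chamber is set anywhere from 6 mm before to 6 mm beyond this origin along dock y. Only the bracket is reported, not the block: its face must be felt.
- flat_chamber: Bystander on the plate: similar steel chamber, but flat: 62 mm diameter, 14 mm tall. Origin: centre of its underside. Leave alone.
- jar: Bystander on the plate: glass jar with steel lid, 46 mm diameter, 52 mm tall. Origin: centre of its underside. Leave alone.
- petri: Bystander on the bench: lidded glass dish, 64 mm diameter, 16 mm tall. Origin: centre of its underside. Leave alone.
- objective: Bystander on the plate, at its far right: steel microscope objective standing upright, 32 mm diameter, 52 mm tall. Origin: centre of its underside. Leave alone.
- driver: Bystander on the bench: screwdriver 160 mm long lying along its own x. Origin: on the bench under its middle. Leave alone.
- bottle: Bystander on the bench: amber glass bottle, 52 mm diameter, 100 mm tall. Origin: centre of its underside. Leave alone.
Things that resemble listed ones, but are neither listed nor needed, are in the scene too. What is shaped like the chamber but yellow is not meant.

How it is judged:
On the way:
1. the chamber is pressed on the end stop with more than 6 N (contact force between chamber and stop above 6 N), for 0.1 s.
At the end, for the whole second after the job is handed in: The chamber stands still and upright on the plate in the dock, along the fence (within 3 mm of the seat across the dock), touching the end stop (more than 0.2 N; its centre therefore within 7.5 mm of the nominal seat along the dock) and pressed by the spring roller (more than 1 N) (y of chamber in the frame of dock between -0.0075 and 0.0075 m and x of chamber in the frame of dock between -0.003 and 0.003 m and contact force between chamber and stop above 0.2 N and contact force between chamber and roller above 1 N and angle between chamber's own z axis and vertical below 0.05 rad and linear speed of chamber below 0.01 m/s).
It fails at once if the chamber is lifted more than 4 mm off the plate (z of chamber in the frame of plate above 0.024 m).
It fails at once if the chamber is tipped by more than 8 degrees (angle between chamber's own z axis and vertical above 0.14 rad).
It fails at once if the chamber is rammed against the end stop with more than 30 N (contact force between chamber and stop above 30 N).
It fails at once if another thing on the plate or bench is moved by more than 10 mm (distance of any of flat_chamber, jar, petri, objective, driver, bottle from where it was at the start of the episode above 0.01 m).
It also fails if it takes over 61 s, if anything falls off the work surface, if the arm or the gripper's body presses on something with over 40 N, if the wrist force passes 120 N, or if a joint passes its speed limit or range.

## Robot

A 7-joint arm with a two-finger parallel gripper is mounted at the origin on the work surface. World frame = base frame: x ahead of the robot, y to its left, z up, the work surface at z = 0. Lengths are in m, angles in rad, forces in N, time in s.
With the tool pointing down it reaches from about 0.425 to 0.875 m from the base axis. Payload 4.7 kg.
Tool frame: the origin (TCP) lies between the finger pads; the fingertips stand 11 mm ahead of it and the grasp point (between the pads) lies 8 mm behind it; z points along the fingers, y is the line along which they close (so a half turn about z gives the same grasp; the last joint's range is limited). The gripper opens to 87 mm and grips with 3 to 60 N. Pads are 19 mm wide; open, the fingers measure 117 mm over their backs; the gripper's body (75 mm by 190 mm) begins 51 mm behind the grasp point.
Start: joints at [1.199, 0.321, -0.07, 1.45, 0.023, 1.371, -0.057], TCP at [0.245, -0.602, 0.234] pointing down, gripper open.
Joint ranges: [-2.86, 2.86], [-0.3, 2.09], [-1.38, 1.24], [0.06, 2.45], [-1.56, 4.7], [0.09, 2.05], [-2.69, 2.69]. Speed limits (rad/s): [2.57, 2.57, 3.14, 3.14, 3.14, 3.14, 3.14].

## Interface

Orientations are given as a rotation vector (axis times angle).
In Python, from bench import ctrl gives the robot as it stands. The module is installed in compiled form; this text tells all that it offers.
- The arm moves only by the shell command python3 -m inch 'ROWS' [FORCE]. ROWS is JSON, a list of rows, each an object with "slide": the shift along the tool's x, y, z scaled (see below), a list of three; "angular": the turn, a rotation vector about the tool's x, y, z scaled (see below), a list of three; "claw": the opening, from -1 (shut) to 1 (fully open). In form: [{"slide": [tx, ty, tz], "angular": [rx, ry, rz], "claw": claw}, ...]. A call has 1 to 10 rows; each row is the pose to reach, as a shift and turn from the pose commanded when the call began, along the tool's axes at that moment; what a row does not reach only later rows make up. The controller multiplies each number of a shift by 0.25 m and each number of a turn by 30 degrees. A row lasts 1/10 s, in which the tool goes at most 50 mm and 8.59 degrees, less where a joint would pass 70% of its speed; a pose out of reach is approached as far as the arm can. A call with a number of a shift or a turn outside -1 to 1 is refused whole. A call with a gripper value outside its range is refused whole. The fingers move at their own pace and stop on an object; FORCE is the grip in N (left out, the last holds). Time passes only in rows, so rows that repeat a pose let the fingers close. It gives the time, the measured TCP pose, the force, the opening and the grip force at its end, in the units of the state.
- ctrl.get_state(): the state, without advancing time (a new reading comes with each control period).
- ctrl.get_image(name): name is "scene" or "top" or "wrist"; returns a dict with "color" (480x640x3 uint8, red, green, blue), "depth" (480x640 float32, m along the optical axis (not along the pixel's ray), 0 where there is no reading), "camera_matrix" (3x3 intrinsics, pixels), "extrinsics" (4x4, takes a point from camera to world coordinates); the wrist camera has in their place "tool_from_camera" (4x4, takes a point from camera to tool coordinates, whose origin is the TCP and whose axes are the flange's). Camera axes: x right, y up, looking along -z (the intrinsics and any distortion apply to the point x, -y, -z); pixel columns grow to the right and rows downward; lengths in m; the calibration is good to about 2 mm. A picture is of the moment at which its call begins: read the wrist's pose just before it.
- ctrl.close_job(): hands the job in; it is judged then, once.
Trained networks look in the newest picture that a camera, given by its name, has taken for a name from the list of things; names that differ only in an ending like _2 or _b are one class to them, and where a whole thing is asked for, a point or a joint stands for the part that bears it (a point fixed in the world has none). Each returns a list of dicts, best first, with "confidence" (0 to 1); they miss things now and then, are a little off and sometimes report something else, mostly with a low value. They report only what shows in the picture. A call takes as long as a camera call. They do not tell look-alikes from the thing itself.
- ctrl.find_in(query, camera): "bbox" ([centre column, centre row, width, height] in pixels, round what is visible of it).
- ctrl.outline_of(query, camera): "mask" (480x640 bool, what is visible of it) and "bbox" ([centre column, centre row, width, height] in pixels, round what is visible of it).
The state is a dict: "time": time; "joint_positions": joint angles; "qd": joint speeds; "joint_torque": joint torques, N m; "position": TCP position; "tool_rot": TCP orientation; "ft_force": force on the tool from outside, world axes, zero at the start; "torque": the same for the moment, N m; "grip_width": opening from 0.0 (shut) to 1.0 (fully open); "grip_force": force on a finger pad.
Only numpy, scipy, OpenCV 4.12 (cv2) and the standard library are available. Lean on these libraries where they do the work, as an engineer would, in place of code of your own. Each camera call takes 0.05 s, during which the arm holds its last target. There are 200 camera calls.

## Working session

There is one attempt and no reset: what is moved stays moved. The work goes in short steps, Python scripts to look and compute and a shell command to move; the robot and the scene stay as the last step left them, time stands still between calls to the robot, and variables do not carry over. Pictures are saved under pics/ and viewed, at most 10 in all, crops included, and the job is handed in when it is done.

```bash
mkdir -p pics
cat > h.py <<'E'
import numpy as np, cv2
from bench import ctrl
def pts(im,T=None):
    K=im["camera_matrix"];d=im["depth"];T=im["extrinsics"] if T is None else T
    v,u=np.indices(d.shape);x=(u-K[0,2])/K[0,0]*d;y=-(v-K[1,2])/K[1,1]*d
    P=np.stack([x,y,-d,np.ones_like(d)],-1)@T.T
    return P[...,:3]
E
python3 - <<'E'
from h import *
s=ctrl.get_state();print({k:np.round(v,3) for k,v in s.items()})
for n in("top","scene"):
    im=ctrl.get_image(n);cv2.imwrite(f"pics/{n}0.png",im["color"][...,::-1]);P=pts(im)
    print(n,im["extrinsics"].round(2).tolist())
    for q in("chamber","flat_chamber","dock","roller","stop","plate","jar","objective"):
        for r in ctrl.outline_of(q,n)[:4]:
            m=r["mask"]&(im["depth"]>0);p=P[m]
            if len(p)==0: continue
            zt=np.percentile(p[:,2],95);t=p[p[:,2]>zt-.004]
            print(q,round(r["confidence"],2),np.round(r["bbox"]),"top z",zt.round(3),"c",((t.min(0)+t.max(0))/2).round(3)," ext",np.ptp(t,axis=0).round(3))
E
```

```text
{'time': np.float64(0.0), 'joint_positions': array([ 1.199,  0.322, -0.07 ,  1.452,  0.023,  1.371, -0.057]), 'qd': array([ 0.   ,  0.   ,  0.   ,  0.   ,  0.   , -0.002, -0.002]), 'joint_torque': array([ 0.0000e+00, -4.9128e+01, -4.0400e-01, -3.1253e+01, -6.4000e-02,
        4.4000e-02,  0.0000e+00]), 'position': array([ 0.244, -0.602,  0.232]), 'tool_rot': array([-3.082e+00, -6.020e-01,  1.000e-03]), 'ft_force': array([0.163, 0.515, 0.044]), 'torque': array([ 0.048, -0.007, -0.022]), 'grip_force': np.float64(0.0), 'grip_width': np.float64(1.005)}
top [[0.03, 1.0, -0.06, 0.45], [-1.0, 0.03, 0.0, -0.01], [0.0, 0.06, 1.0, 1.32], [0.0, 0.0, 0.0, 1.0]]
chamber 0.97 [249. 136.  31.  25.] top z 0.038 c [0.74  0.128 0.038]  ext [0.053 0.053 0.007]
chamber 0.86 [268. 270.  24.  27.] top z 0.058 c [0.454 0.075 0.058]  ext [0.053 0.054 0.007]
chamber 0.82 [220. 337.  28.  29.] top z 0.039 c [0.307 0.176 0.038]  ext [0.053 0.053 0.007]
chamber 0.58 [119. 183.  35.  25.] top z 0.1 c [0.634 0.403 0.1  ]  ext [0.022 0.023 0.007]
flat_chamber 0.94 [364. 279.  31.  28.] top z 0.039 c [ 0.441 -0.135
[... 944 characters left out ...]
5  -0.025  0.072]  ext [0.042 0.043 0.006]
flat_chamber 0.83 [307. 225.  26.  14.] top z 0.036 c [ 0.442 -0.132  0.035]  ext [0.062 0.062 0.006]
dock 0.88 [377. 299.  87.  59.] top z 0.043 c [0.569 0.156 0.042]  ext [0.122 0.148 0.006]
roller 0.73 [377. 302.  85.  56.] top z 0.043 c [0.569 0.157 0.042]  ext [0.122 0.147 0.006]
roller 0.27 [238. 187.  14.  24.] top z 0.026 c [ 0.356 -0.479  0.025]  ext [0.047 0.068 0.006]
stop 0.88 [406. 313.  28.  30.] top z 0.042 c [0.59  0.221 0.041]  ext [0.038 0.017 0.005]
plate 0.93 [345. 286. 267. 154.] top z 0.021 c [0.527 0.038 0.045]  ext [0.318 0.508 0.055]
jar 0.71 [338. 234.  16.  30.] top z 0.073 c [ 0.453 -0.023  0.072]  ext [0.037 0.038 0.006]
```

Run:
```python
from h import *
a=cv2.imread("pics/top0.png");cv2.imwrite("pics/topc.png",cv2.resize(a[110:360,90:420],None,fx=2.4,fy=2.4,interpolation=cv2.INTER_CUBIC))
im=ctrl.get_image("top");P=pts(im);p=P.reshape(-1,3)
# dock geometry: elevated points
m=(p[:,2]>.038)&(p[:,2]<.052)&(p[:,0]>.49)&(p[:,0]<.66)&(p[:,1]>.06)&(p[:,1]<.26)
q=p[m];g=np.zeros((90,100),np.uint8)
g[((q[:,0]-.48)/.002).astype(int),((q[:,1]-.06)/.002).astype(int)]=255
cv2.imwrite("pics/g.png",cv2.resize(g[::-1,::-1],None,fx=6,fy=6,interpolation=0))
```

```text
(no output)
```

View pics/topc.png

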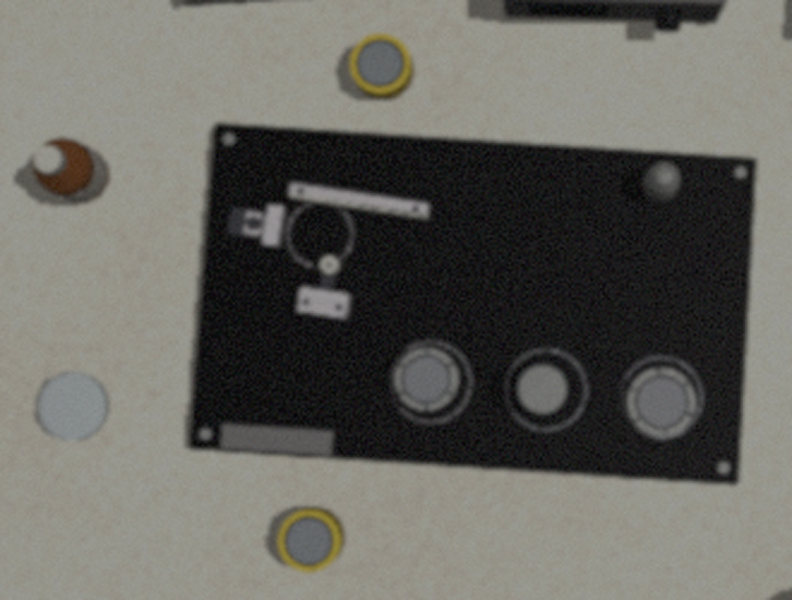

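View pics/g.png

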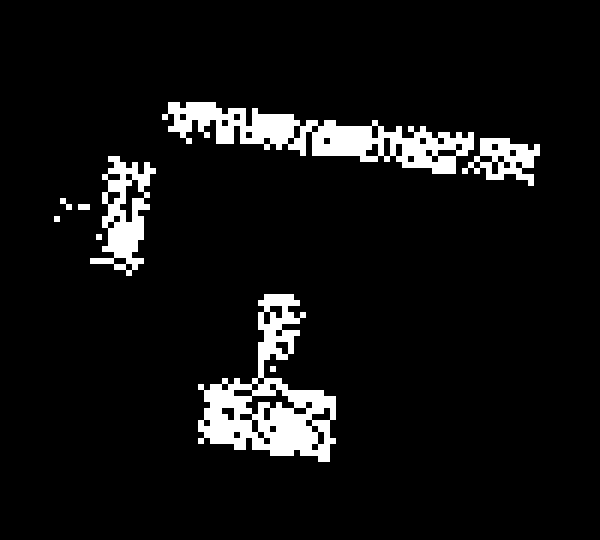

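The crop shows these look-alikes:
- (428,380): tall steel cylinder in the left ring, measured top z about 0.055. This is the 34 mm chamber.
- (661,400): flat chamber, top z about 0.036.
- (543,390): jar.
- (380,65) and (308,540): yellow-rimmed decoys on the bench.

I choose (428,380), world about (0.456, 0.077). The dock shows fence (360,200), stop (273,225), roller (329,264) and housing (323,302).

```bash
cat >> h.py <<'E'
from scipy.spatial.transform import Rotation as R
def plan(target,yaw_y=None,s=None):
    "world target, yaw_y = world angle (deg) of tool y; prints slide/angular numbers"
    s=s or ctrl.get_state();r=R.from_rotvec(s["tool_rot"]);M=r.as_matrix()
    d=M.T@(np.array(target)-s["position"])/.25
    out="slide %s"%d.round(3)
    if yaw_y is not None:
        a=np.radians(yaw_y);y=np.array([np.cos(a),np.sin(a),0]);z=np.array([0,0,-1.]);T=np.stack([np.cross(y,z),y,z],1)
        out+=" angular %s"%(np.degrees(R.from_matrix(M.T@T).as_rotvec())/30).round(3)
    print(out,"pos",s["position"].round(4),"yaw_y",np.degrees(np.arctan2(M[1,1],M[0,1])).round(2),"tilt",M[:,2].round(3),"F",s["ft_force"].round(2),"t",s["time"])
E
python3 - <<'E'
from h import *
for n in("top","scene"):
    im=ctrl.get_image(n);p=pts(im).reshape(-1,3);p=p[(p[:,2]>.037)&(p[:,2]<.052)]
    def sel(a,b,c,d): return p[(p[:,0]>a)&(p[:,0]<b)&(p[:,1]>c)&(p[:,1]<d)]
    q=sel(.585,.64,.07,.205); print(n,"fence",cv2.minAreaRect(q[:,:2].astype(np.float32)),np.polyfit(q[:,1],q[:,0],1))
    q=sel(.50,.535,.13,.2); print("housing",cv2.minAreaRect(q[:,:2].astype(np.float32)))
plan((.5,.03,.28),-99)
E
```

```text
top fence ((0.6129302978515625, 0.14212623238563538), (0.1246814951300621, 0.01298284251242876), 82.56771087646484) [0.12501584 0.59515706]
housing ((0.5219318270683289, 0.1709180623292923), (0.043996769934892654, 0.025895526632666588), 82.42733001708984)
scene fence ((0.6149004101753235, 0.14408038556575775), (0.12337423861026764, 0.014713175594806671), 83.0764389038086) [0.12000693 0.59959222]
housing ((0.5221357941627502, 0.17265397310256958), (0.04629463702440262, 0.02463500015437603), 87.3310775756836)
slide [ 1.898 -1.959 -0.186] angular [0.    0.    1.037] pos [ 0.2446 -0.6023  0.2336] yaw_y -67.9 tilt [-0. -0. -1.] F [ 0.44 -0.08  0.18] t 1.05
```

```bash
python3 -m inch '[{"slide":[0.2,-0.2,-0.1],"angular":[0,0,0],"claw":0.7},{"slide":[0.4,-0.4,-0.1],"angular":[0,0,0.2],"claw":0.7},{"slide":[0.6,-0.6,-0.1],"angular":[0,0,0.5],"claw":0.7},{"slide":[0.8,-0.8,-0.1],"angular":[0,0,0.7],"claw":0.7},{"slide":[0.95,-0.98,-0.1],"angular":[0,0,0.97],"claw":0.7},{"slide":[0.95,-0.98,-0.1],"angular":[0,0,0.97],"claw":0.7},{"slide":[0.95,-0.98,-0.1],"angular":[0,0,0.97],"claw":0.7},{"slide":[0.95,-0.98,-0.1],"angular":[0,0,0.97],"claw":0.7},{"slide":[0.95,-0.98,-0.1],"angular":[0,0,0.97],"claw":0.7}]' && python3 -c "
from h import *
plan((.5,.03,.28),-97.1)"
```

```text
time: 1.95
position: [0.3728, -0.2852, 0.259]
tool_rot: [3.134, -0.187, 0.001]
ft_force: [0.1, -0.8, -0.4]
grip_width: 0.852
grip_force: 0.0
slide [ 0.355 -1.312 -0.086] angular [ 0.003 -0.001  0.009] pos [ 0.3728 -0.2852  0.259 ] yaw_y -96.84 tilt [ 0.    -0.002 -1.   ] F [ 0.12 -0.84 -0.42] t 1.95
```

```bash
python3 -m inch '[{"slide":[0.06,-0.2,-0.08],"angular":[0,0,0.01],"claw":0.7},{"slide":[0.12,-0.4,-0.08],"angular":[0,0,0.01],"claw":0.7},{"slide":[0.18,-0.6,-0.08],"angular":[0,0,0.01],"claw":0.7},{"slide":[0.24,-0.8,-0.08],"angular":[0,0,0.01],"claw":0.7},{"slide":[0.3,-1,-0.08],"angular":[0,0,0.01],"claw":0.7},{"slide":[0.35,-1,-0.08],"angular":[0,0,0.01],"claw":0.7},{"slide":[0.35,-1,-0.08],"angular":[0,0,0.01],"claw":0.7},{"slide":[0.35,-1,-0.08],"angular":[0,0,0.01],"claw":0.7}]'
python3 - <<'E'
from h import *
s=ctrl.get_state();im=ctrl.get_image("wrist");cv2.imwrite("pics/w1.png",im["color"][...,::-1])
T=np.eye(4);T[:3,:3]=R.from_rotvec(s["tool_rot"]).as_matrix();T[:3,3]=s["position"];T=T@im["tool_from_camera"]
P=pts(im,T);print(im["tool_from_camera"].round(3).tolist())
for q in("chamber","dock","roller","stop"):
    for r in ctrl.outline_of(q,"wrist")[:2]:
        m=r["mask"]&(im["depth"]>0);p=P[m]
        if len(p)<5: continue
        zt=np.percentile(p[:,2],95);t=p[p[:,2]>zt-.004]
        print(q,round(r["confidence"],2),np.round(r["bbox"]),"top z",zt.round(3),"c",((t.min(0)+t.max(0))/2).round(4),"ext",np.ptp(t,axis=0).round(3))
plan((.5,.03,.28),-97.1)
E
```

```text
time: 2.75
position: [0.4896, -0.0503, 0.2781]
tool_rot: [3.135, -0.203, -0.002]
ft_force: [0.2, -1.2, -1.0]
grip_width: 0.848
grip_force: 0.0
[[-0.0, 0.954, 0.299, 0.083], [1.0, 0.0, 0.0, -0.0], [0.0, 0.299, -0.954, -0.153], [0.0, 0.0, 0.0, 1.0]]
dock 0.86 [ 92. 148. 172. 117.] top z 0.045 c [0.5685 0.1556 0.044 ] ext [0.118 0.147 0.006]
roller 0.67 [235. 151. 470. 302.] top z 0.023 c [0.5267 0.0384 0.0462] ext [0.314 0.508 0.054]
roller 0.6 [102. 163.  28.  16.] top z 0.046 c [0.5565 0.1687 0.0444] ext [0.015 0.015 0.005]
stop 0.82 [ 32. 133.  53.  34.] top z 0.045 c [0.5901 0.2208 0.0434] ext [0.036 0.019 0.006]
stop 0.19 [207. 245.  58.  55.] top z 0.057 c [0.4561 0.0773 0.0559] ext [0.055 0.054 0.005]
slide [ 0.001 -0.322 -0.006] angular [ 0.001  0.    -0.012] pos [ 0.4893 -0.0499  0.2785] yaw_y -97.45 tilt [-0. -0. -1.] F [-0.35 -0.17 -0.12] t 3.0
```

View pics/w1.png

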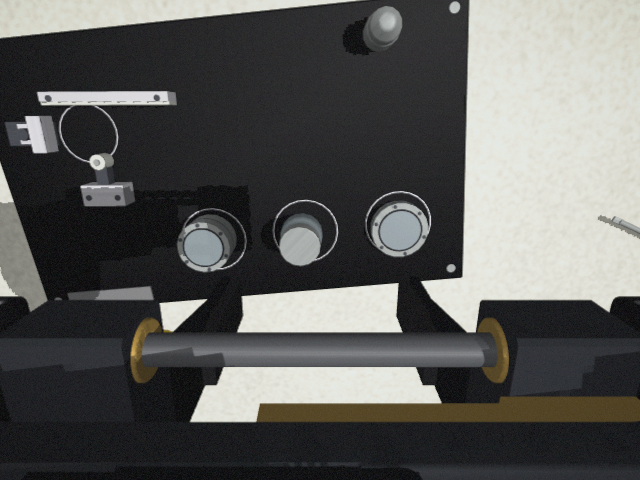

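The wrist picture agrees: the chamber at (207,245) has its top at z about 0.056 and centre (0.456, 0.077). The dock is at (100,140). Fence, housing and roller put the seat near (0.5845, 0.180) with yaw -7.1°. Next I move above the chamber, then down.

```bash
python3 -c "
from h import *
plan((.456,.077,.12),-97.1)"; python3 -m inch '[{"slide":[-0.03,-0.2,0.1],"angular":[0,0,0],"claw":0.8},{"slide":[-0.07,-0.4,0.3],"angular":[0,0,0],"claw":0.8},{"slide":[-0.07,-0.52,0.5],"angular":[0,0,0],"claw":0.8},{"slide":[-0.07,-0.52,0.64],"angular":[0,0,0],"claw":0.8},{"slide":[-0.07,-0.52,0.64],"angular":[0,0,0],"claw":0.8},{"slide":[-0.07,-0.52,0.64],"angular":[0,0,0],"claw":0.8},{"slide":[-0.07,-0.52,0.64],"angular":[0,0,0],"claw":0.8}]' && python3 -c "
from h import *
plan((.456,.077,.036),-97.1)"
```

```text
slide [-0.198 -0.486  0.634] angular [ 0.001  0.    -0.012] pos [ 0.4893 -0.0499  0.2785] yaw_y -97.45 tilt [-0. -0. -1.] F [-0.35 -0.17 -0.12] t 3.0
time: 3.7
position: [0.4894, 0.082, 0.1192]
tool_rot: [3.135, -0.201, 0.001]
ft_force: [0.4, -0.7, 0.5]
grip_width: 0.898
grip_force: 0.0
slide [-0.13   0.037  0.333] angular [ 0.    -0.001 -0.008] pos [0.4894 0.082  0.1192] yaw_y -97.35 tilt [ 0.001 -0.    -1.   ] F [ 0.36 -0.66  0.55] t 3.7
```

```bash
python3 -m inch '[{"slide":[-0.13,0.037,0],"angular":[0,0,0],"claw":0.8},{"slide":[-0.13,0.037,0],"angular":[0,0,0],"claw":0.8},{"slide":[-0.13,0.037,0.1],"angular":[0,0,0],"claw":0.8},{"slide":[-0.13,0.037,0.2],"angular":[0,0,0],"claw":0.8},{"slide":[-0.13,0.037,0.28],"angular":[0,0,0],"claw":0.8},{"slide":[-0.13,0.037,0.32],"angular":[0,0,0],"claw":0.8},{"slide":[-0.13,0.037,0.328],"angular":[0,0,0],"claw":0.8},{"slide":[-0.13,0.037,0.328],"angular":[0,0,0],"claw":0.8},{"slide":[-0.13,0.037,0.328],"angular":[0,0,0],"claw":0.8}]' && python3 -m inch '[{"slide":[0,0,0],"angular":[0,0,0],"claw":0},{"slide":[0,0,0],"angular":[0,0,0],"claw":0},{"slide":[0,0,0],"angular":[0,0,0],"claw":0},{"slide":[0,0,0],"angular":[0,0,0],"claw":0},{"slide":[0,0,0],"angular":[0,0,0],"claw":0},{"slide":[0,0,0],"angular":[0,0,0],"claw":0}]' 6 && python3 -c "
from h import *
plan((.574,.098,.0375))"
```

```text
time: 4.6
position: [0.4567, 0.0777, 0.0377]
tool_rot: [3.135, -0.2, 0.004]
ft_force: [-0.5, 0.9, 0.5]
grip_width: 0.899
grip_force: 0.0
time: 5.2
position: [0.4556, 0.0778, 0.0367]
tool_rot: [3.135, -0.2, 0.0]
ft_force: [-0.2, -0.6, 2.2]
grip_width: 0.643
grip_force: 6.0
slide [ 0.46  -0.14  -0.003] pos [0.4556 0.0778 0.0367] yaw_y -97.29 tilt [ 0. -0. -1.] F [-0.23 -0.59  2.23] t 5.2
```

```bash
python3 -m inch '[{"slide":[0.03,-0.01,0],"angular":[0,0,0],"claw":0},{"slide":[0.08,-0.025,0],"angular":[0,0,0],"claw":0},{"slide":[0.13,-0.04,0],"angular":[0,0,0],"claw":0},{"slide":[0.19,-0.06,0],"angular":[0,0,0],"claw":0},{"slide":[0.25,-0.08,0],"angular":[0,0,0],"claw":0},{"slide":[0.31,-0.1,0],"angular":[0,0,0],"claw":0},{"slide":[0.37,-0.12,0],"angular":[0,0,0],"claw":0},{"slide":[0.42,-0.14,0],"angular":[0,0,0],"claw":0},{"slide":[0.45,-0.14,0],"angular":[0,0,0],"claw":0},{"slide":[0.45,-0.14,0],"angular":[0,0,0],"claw":0}]'
python3 - <<'E'
from h import *
im=ctrl.get_image("top");cv2.imwrite("pics/t2.png",cv2.resize(im["color"][130:300,150:370,::-1],None,fx=3.5,fy=3.5,interpolation=cv2.INTER_CUBIC))
im=ctrl.get_image("wrist");cv2.imwrite("pics/w2.png",im["color"][...,::-1])
plan((.574,.098,.0375),-97.1)
E
```

```text
time: 6.2
position: [0.5729, 0.0983, 0.0361]
tool_rot: [-3.134, 0.2, -0.002]
ft_force: [1.4, 0.3, -2.1]
grip_width: 0.64
grip_force: 6.0
slide [ 0.009 -0.001 -0.006] angular [-0.001 -0.001 -0.007] pos [0.5717 0.098  0.0361] yaw_y -97.3 tilt [ 0.  0. -1.] F [ 0.51  0.24 -2.14] t 6.3
```

View pics/w2.png

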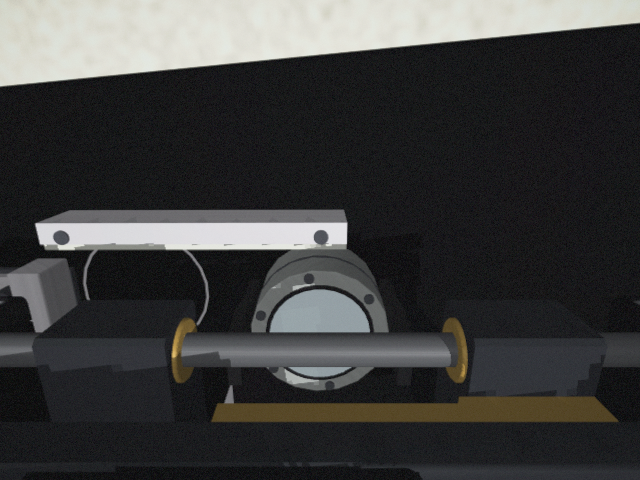

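The chamber, centred at pixel (320,330), is upright and just short of the fence face. I slide it along by 18 mm, nudge it toward the fence and release it.

```bash
python3 -m inch '[{"slide":[0.002,-0.02,0],"angular":[0,0,0.005],"claw":0},{"slide":[0.004,-0.04,0],"angular":[0,0,0.005],"claw":0},{"slide":[0.008,-0.06,0],"angular":[0,0,0.005],"claw":0},{"slide":[0.008,-0.07,0],"angular":[0,0,0.005],"claw":0},{"slide":[0.008,-0.07,0],"angular":[0,0,0.005],"claw":0},{"slide":[0.008,-0.07,0],"angular":[0,0,0.005],"claw":0}]' && python3 -m inch '[{"slide":[0,0,0],"angular":[0,0,0],"claw":0.7},{"slide":[0,0,0],"angular":[0,0,0],"claw":0.7},{"slide":[0,0,0],"angular":[0,0,0],"claw":0.7},{"slide":[0,0,0],"angular":[0,0,0],"claw":0.7},{"slide":[0,0,-0.1],"angular":[0,0,0],"claw":0.7},{"slide":[0,0,-0.25],"angular":[0,0,0],"claw":0.7},{"slide":[0,0,-0.25],"angular":[0,0,0],"claw":0.7},{"slide":[0,0,-0.25],"angular":[0,0,0],"claw":-1},{"slide":[0,0.1,-0.25],"angular":[0,0,0],"claw":-1},{"slide":[0,0.2,-0.25],"angular":[0,0,0],"claw":-1}]'
python3 - <<'E'
from h import *
yd=np.array([.1236,.9923]);xd=np.array([.9923,-.1236]);seat=np.array([.5845,.18])
im=ctrl.get_image("scene");P=pts(im);cv2.imwrite("pics/s3.png",im["color"][220:380,270:480,::-1])
for n in("scene","top"):
    im=ctrl.get_image(n);p=pts(im).reshape(-1,3)
    q=p[(p[:,2]>.050)&(p[:,2]<.061)&(abs(p[:,0]-.577)<.045)&(abs(p[:,1]-.115)<.045)][:,:2]
    if len(q)>20:
        c,r=cv2.minEnclosingCircle(q.astype(np.float32));c=np.array(c);print(n,len(q),c,r,"dock",(c-seat)@xd,(c-seat)@yd)
t=seat-.064*yd-.055*yd;plan((t[0],t[1],.037),-97.1)
E
```

```text
time: 6.9
position: [0.5755, 0.1153, 0.0364]
tool_rot: [3.135, -0.203, -0.0]
ft_force: [-0.4, -0.2, -4.2]
grip_width: 0.642
grip_force: 6.0
time: 7.9
position: [0.5681, 0.0658, 0.0978]
tool_rot: [3.135, -0.2, -0.003]
ft_force: [0.8, -0.5, 0.7]
grip_width: 0.662
grip_force: 0.0
scene 395 [0.57502764 0.11475807] 0.029467212036252022 dock -0.0013355162108898352 -0.06591034601159095
slide [0.007 0.003 0.242] angular [ 0.003  0.004 -0.019] pos [0.5684 0.0631 0.0976] yaw_y -97.66 tilt [-0.002 -0.001 -1.   ] F [-0.12  0.74 -0.98] t 8.05
```

```bash
python3 -m inch '[{"slide":[0.007,0.02,0],"angular":[0,0,-0.015],"claw":-1},{"slide":[0.007,0.02,0],"angular":[0,0,-0.015],"claw":-1},{"slide":[0.007,0.02,0],"angular":[0,0,-0.015],"claw":-1},{"slide":[0.007,0.02,0],"angular":[0,0,-0.015],"claw":-1},{"slide":[0.007,0.02,0],"angular":[0,0,-0.015],"claw":-1},{"slide":[0.007,0.02,0],"angular":[0,0,-0.015],"claw":-1},{"slide":[0.007,0.02,0.1],"angular":[0,0,-0.015],"claw":-1},{"slide":[0.007,0.02,0.2],"angular":[0,0,-0.015],"claw":-1},{"slide":[0.007,0.02,0.235],"angular":[0,0,-0.015],"claw":-1},{"slide":[0.007,0.02,0.235],"angular":[0,0,-0.015],"claw":-1}]'
python3 - <<'E'
from h import *
im=ctrl.get_image("wrist");cv2.imwrite("pics/w4.png",im["color"][...,::-1])
t=np.array([.5845,.18])-.094*np.array([.1236,.9923]);plan((t[0],t[1],.037),-97.1)
print(ctrl.get_state()["grip_width"])
E
```

```text
time: 9.05
position: [0.5692, 0.0605, 0.039]
tool_rot: [3.136, -0.191, -0.005]
ft_force: [-0.5, 0.8, 0.0]
grip_width: 0.004
grip_force: 0.0
slide [-0.002 -0.105  0.013] angular [-0.     0.001  0.004] pos [0.5702 0.0607 0.0403] yaw_y -96.98 tilt [-0.001  0.    -1.   ] F [0.65 0.04 0.58] t 9.1
0.0024018580089051806
```

View pics/w4.png

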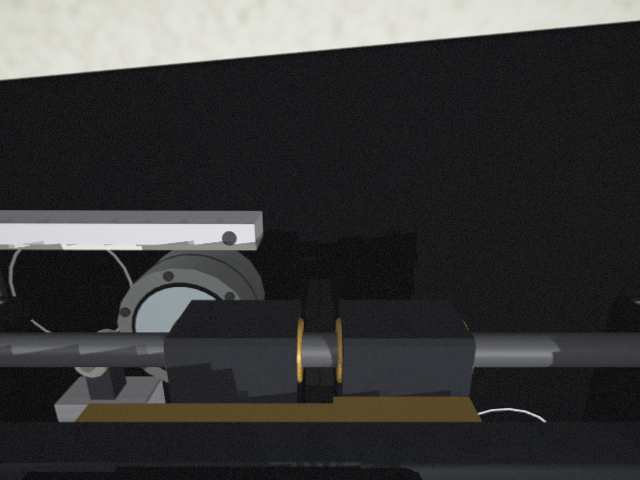

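```bash
python3 -m inch '[{"slide":[0,-0.02,0.005],"angular":[0,0,0],"claw":-1},{"slide":[0,-0.04,0.008],"angular":[0,0,0],"claw":-1},{"slide":[0,-0.06,0.01],"angular":[0,0,0],"claw":-1},{"slide":[0,-0.08,0.01],"angular":[0,0,0],"claw":-1},{"slide":[0,-0.1,0.01],"angular":[0,0,0],"claw":-1},{"slide":[0,-0.105,0.01],"angular":[0,0,0],"claw":-1},{"slide":[0,-0.105,0.01],"angular":[0,0,0],"claw":-1}]'
cat >> h.py <<'E'
def chk():
    "tool and chamber in dock frame (mm), force along dock"
    yd=np.array([.1236,.9923]);xd=np.array([.9923,-.1236]);seat=np.array([.5845,.18])
    for n in("scene",):
        im=ctrl.get_image(n);p=pts(im).reshape(-1,3)
        a=(p[:,:2]-seat)@xd;b=(p[:,:2]-seat)@yd
        k=(p[:,2]>.050)&(p[:,2]<.060)&(abs(a)<.04)&(b>-.07)&(b<.04)
        c,r=cv2.minEnclosingCircle(p[k][:,:2].astype(np.float32));c=np.array(c)-seat
        print(n,k.sum(),"chamber",np.round([c@xd*1e3,c@yd*1e3,r*1e3],1))
    s=ctrl.get_state();c=s["position"][:2]-seat;f=s["ft_force"]
    print("tool",np.round([c@xd*1e3,c@yd*1e3,s["position"][2]*1e3],1),"F",np.round([f[:2]@xd,f[:2]@yd,f[2]],1),"t",s["time"])
E
python3 -c "
from h import *
chk()"
```

```text
time: 9.8
position: [0.574, 0.0864, 0.0382]
tool_rot: [3.135, -0.192, 0.001]
ft_force: [0.1, -1.8, 3.4]
grip_width: 0.006
grip_force: 1.7
scene 290 chamber [ -0.3 -54.7  27.6]
tool [  1.1 -94.2  38.1] F [ 0.7 -2.2  3.2] t 9.85
```

```bash
python3 -m inch '[{"slide":[0,-0.015,0],"angular":[0,0,0],"claw":-1},{"slide":[0,-0.03,0],"angular":[0,0,0],"claw":-1},{"slide":[0,-0.045,0],"angular":[0,0,0],"claw":-1},{"slide":[0,-0.06,0],"angular":[0,0,0],"claw":-1},{"slide":[0,-0.07,0],"angular":[0,0,0],"claw":-1},{"slide":[0,-0.08,0],"angular":[0,0,0],"claw":-1},{"slide":[0,-0.09,0],"angular":[0,0,0],"claw":-1},{"slide":[0,-0.1,0],"angular":[0,0,0],"claw":-1},{"slide":[0,-0.1,0],"angular":[0,0,0],"claw":-1}]' && python3 -c "
from h import *
chk()"
```

```text
time: 10.75
position: [0.5771, 0.1091, 0.038]
tool_rot: [3.132, -0.194, 0.001]
ft_force: [-0.2, -8.2, 6.0]
grip_width: 0.006
grip_force: 4.5
scene 414 chamber [  3.  -37.6  32.3]
tool [  1.4 -71.2  38. ] F [ 0.9 -7.5  5.6] t 10.8
```

```bash
python3 -m inch '[{"slide":[0,-0.01,0],"angular":[0,0,0],"claw":-1},{"slide":[0,-0.02,0],"angular":[0,0,0],"claw":-1},{"slide":[0,-0.03,0],"angular":[0,0,0],"claw":-1},{"slide":[0,-0.03,0],"angular":[0,0,0],"claw":-1}]' && python3 -c "
from h import *
chk()"
```

```text
time: 11.2
position: [0.5776, 0.1158, 0.038]
tool_rot: [3.131, -0.194, -0.001]
ft_force: [-1.5, -9.4, 7.2]
grip_width: 0.008
grip_force: 5.4
scene 433 chamber [  5.2 -34.6  36.3]
tool [  1.1 -64.5  38. ] F [-1.5 -8.9  8.2] t 11.25
```

Run:
```python
from h import *
im=ctrl.get_image("scene");cv2.imwrite("pics/s5.png",cv2.resize(im["color"][220:370,290:480,::-1],None,fx=4,fy=4,interpolation=cv2.INTER_CUBIC))
```

```text
(no output)
```

View pics/s5.png

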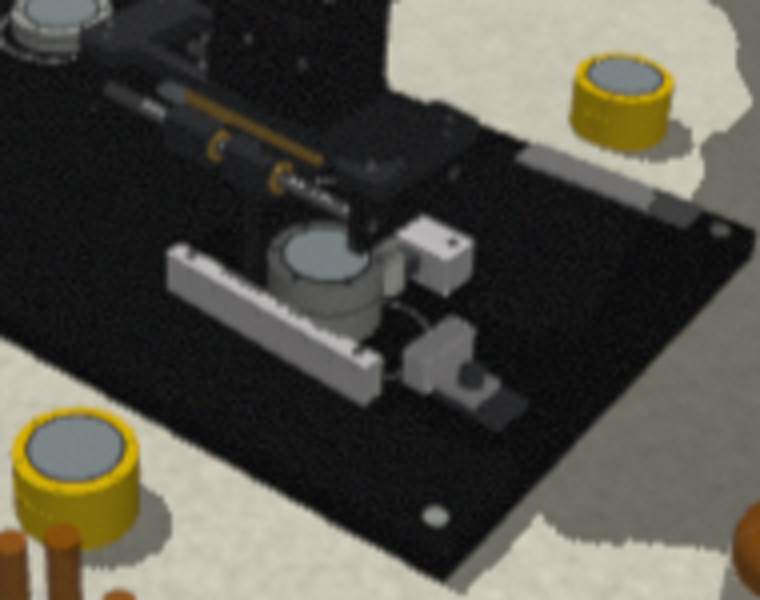

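Run:
```python
from h import *
im=ctrl.get_image("scene");P=pts(im)
for u,v in((381,279),(372,283),(381,272),(400,258),(361,278),(375,287),(391,283)): print(u,v,P[v,u].round(3))
# chamber top plane
q=P[276:290,362:378].reshape(-1,3);q=q[(q[:,2]>.048)&(q[:,2]<.062)];A=np.c_[q[:,:2],np.ones(len(q))];print(len(q),np.linalg.lstsq(A,q[:,2],rcond=None)[0],q[:,2].mean())
```

```text
381 279 [0.621 0.197 0.106]
372 283 [0.58  0.154 0.055]
381 272 [0.627 0.199 0.125]
400 258 [0.582 0.21  0.135]
361 278 [0.578 0.127 0.054]
375 287 [0.588 0.166 0.056]
391 283 [0.536 0.17  0.037]
214 [0.00637912 0.00287323 0.05026271] 0.05439994872316905
```

```bash
python3 -m inch '[{"slide":[0,-0.008,0.004],"angular":[0,0,0],"claw":-1},{"slide":[0,-0.016,0.008],"angular":[0,0,0],"claw":-1},{"slide":[0,-0.024,0.012],"angular":[0,0,0],"claw":-1},{"slide":[0,-0.03,0.012],"angular":[0,0,0],"claw":-1},{"slide":[0,-0.03,0.012],"angular":[0,0,0],"claw":-1}]' && python3 -c "
from h import *
chk()"
```

```text
time: 11.85
position: [0.5794, 0.1197, 0.0366]
tool_rot: [3.126, -0.197, 0.001]
ft_force: [-4.9, -15.1, 19.4]
grip_width: 0.005
grip_force: 10.2
scene 432 chamber [  4.5 -32.5  38.6]
tool [  2.4 -60.5  36.6] F [ -2.9 -16.3  18.5] t 11.9
```

```bash
python3 -m inch '[{"slide":[0,0,-0.012],"angular":[0,0,0],"claw":-1},{"slide":[0,0,-0.02],"angular":[0,0,0],"claw":-1},{"slide":[0,0,-0.02],"angular":[0,0,0],"claw":-1}]' && python3 -c "
from h import *
chk()"
```

```text
time: 12.2
position: [0.5785, 0.125, 0.0395]
tool_rot: [3.134, -0.193, 0.0]
ft_force: [0.6, -4.7, 0.7]
grip_width: 0.002
grip_force: 2.1
scene 476 chamber [  5.3 -27.7  39.3]
tool [  0.6 -55.   39.3] F [ 1.2 -4.6  0.8] t 12.25
```

```bash
python3 -m inch '[{"slide":[0,-0.006,0],"angular":[0,0,0],"claw":-1},{"slide":[0,-0.012,0],"angular":[0,0,0],"claw":-1},{"slide":[0,-0.018,0],"angular":[0,0,0],"claw":-1},{"slide":[0,-0.024,0],"angular":[0,0,0],"claw":-1},{"slide":[0,-0.024,0],"angular":[0,0,0],"claw":-1}]' && python3 -c "
from h import *
chk()"
```

```text
time: 12.75
position: [0.5782, 0.1329, 0.0393]
tool_rot: [-3.136, 0.19, 0.003]
ft_force: [-2.4, -3.7, -0.3]
grip_width: 0.007
grip_force: 1.7
scene 477 chamber [  2.4 -20.2  38.7]
tool [ -0.3 -47.6  39.3] F [-2.5 -3.5 -1. ] t 12.8
```

```bash
python3 -m inch '[{"slide":[0,-0.004,0],"angular":[0,0,0],"claw":-1},{"slide":[0,-0.008,0],"angular":[0,0,0],"claw":-1},{"slide":[0,-0.012,0],"angular":[0,0,0],"claw":-1},{"slide":[0,-0.012,0],"angular":[0,0,0],"claw":-1}]'; python3 -m inch '[{"slide":[0,-0.004,0],"angular":[0,0,0],"claw":-1},{"slide":[0,-0.008,0],"angular":[0,0,0],"claw":-1},{"slide":[0,-0.012,0],"angular":[0,0,0],"claw":-1},{"slide":[0,-0.012,0],"angular":[0,0,0],"claw":-1}]'; python3 -c "
from h import *
chk()"
```

```text
time: 13.2
position: [0.579, 0.1354, 0.0395]
tool_rot: [3.136, -0.191, -0.001]
ft_force: [-2.1, -3.3, -1.2]
grip_width: 0.009
grip_force: 1.8
time: 13.6
position: [0.5809, 0.1402, 0.0405]
tool_rot: [-3.133, 0.19, -0.004]
ft_force: [-0.7, 0.2, -0.7]
grip_width: 0.006
grip_force: 0.0
scene 508 chamber [ 5.6 -8.5 42.8]
tool [  1.5 -40.1  40.6] F [-0.6 -0.6 -0.1] t 13.65
```

```bash
python3 -m inch '[{"slide":[0,-0.004,0],"angular":[0,0,0],"claw":-1},{"slide":[0,-0.008,0],"angular":[0,0,0],"claw":-1},{"slide":[0,-0.012,0],"angular":[0,0,0],"claw":-1},{"slide":[0,-0.012,0],"angular":[0,0,0],"claw":-1}]'; python3 -m inch '[{"slide":[0,-0.004,0],"angular":[0,0,0],"claw":-1},{"slide":[0,-0.008,0],"angular":[0,0,0],"claw":-1},{"slide":[0,-0.008,0],"angular":[0,0,0],"claw":-1}]'; python3 -c "
from h import *
chk()"
```

```text
time: 14.05
position: [0.5803, 0.1416, 0.0399]
tool_rot: [-3.135, 0.191, -0.0]
ft_force: [0.0, 0.4, -0.3]
grip_width: 0.006
grip_force: 0.0
time: 14.35
position: [0.5804, 0.1434, 0.0398]
tool_rot: [-3.136, 0.191, -0.0]
ft_force: [0.4, 0.1, -0.4]
grip_width: 0.006
grip_force: 0.0
scene 499 chamber [ 4.3 -5.8 41.3]
tool [  0.5 -37.   39.8] F [-0.7 -0.4  0.2] t 14.4
```

```bash
python3 -m inch '[{"slide":[0,-0.004,0],"angular":[0,0,0],"claw":-1},{"slide":[0,-0.008,0],"angular":[0,0,0],"claw":-1},{"slide":[0,-0.008,0],"angular":[0,0,0],"claw":-1}]'; python3 -m inch '[{"slide":[0,-0.004,0],"angular":[0,0,0],"claw":-1},{"slide":[0,-0.008,0],"angular":[0,0,0],"claw":-1},{"slide":[0,-0.008,0],"angular":[0,0,0],"claw":-1}]'; python3 -c "
from h import *
chk()"
```

```text
time: 14.7
position: [0.5807, 0.1454, 0.0398]
tool_rot: [-3.136, 0.191, -0.0]
ft_force: [-0.3, 0.0, 0.0]
grip_width: 0.005
grip_force: 0.0
time: 15.0
position: [0.5809, 0.1473, 0.0398]
tool_rot: [-3.136, 0.191, -0.0]
ft_force: [-0.2, -0.2, 0.5]
grip_width: 0.004
grip_force: 0.0
scene 489 chamber [ 4.2 -4.7 39.5]
tool [  0.5 -33.   39.8] F [ 0.4 -0.7 -0. ] t 15.05
```

```bash
python3 -m inch '[{"slide":[0,-0.004,0],"angular":[0,0,0],"claw":-1},{"slide":[0,-0.008,0],"angular":[0,0,0],"claw":-1},{"slide":[0,-0.008,0],"angular":[0,0,0],"claw":-1}]'; python3 -m inch '[{"slide":[0,-0.004,0],"angular":[0,0,0],"claw":-1},{"slide":[0,-0.008,0],"angular":[0,0,0],"claw":-1},{"slide":[0,-0.008,0],"angular":[0,0,0],"claw":-1}]'
python3 - <<'E'
from h import *
chk()
im=ctrl.get_image("scene");cv2.imwrite("pics/s6.png",cv2.resize(im["color"][220:370,290:480,::-1],None,fx=4,fy=4,interpolation=cv2.INTER_CUBIC))
E
```

```text
time: 15.35
position: [0.5812, 0.1489, 0.0397]
tool_rot: [3.135, -0.192, -0.0]
ft_force: [-0.4, -0.8, -0.4]
grip_width: 0.008
grip_force: 0.2
time: 15.65
position: [0.5812, 0.1492, 0.0396]
tool_rot: [3.133, -0.193, -0.001]
ft_force: [-1.5, -3.9, 2.9]
grip_width: 0.007
grip_force: 2.6
scene 483 chamber [ 3.6 -3.8 38.6]
tool [  0.6 -30.9  39.6] F [-1.  -4.9  2.3] t 15.7
```

View pics/s6.png

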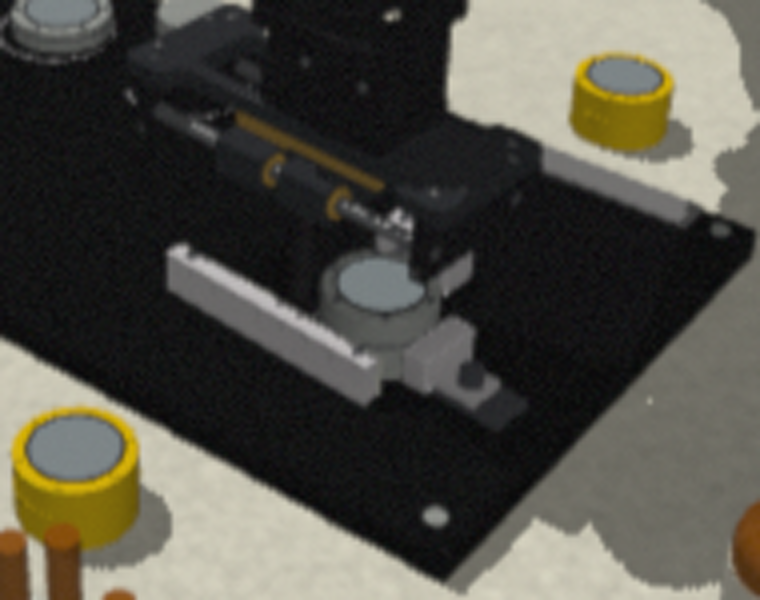

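The chamber at (380,300) now stands at the stop block (440,355), and the push force is rising. I press to about 10 N and hold.

```bash
python3 -m inch '[{"slide":[0,-0.004,0],"angular":[0,0,0],"claw":-1},{"slide":[0,-0.008,0],"angular":[0,0,0],"claw":-1},{"slide":[0,-0.008,0],"angular":[0,0,0],"claw":-1},{"slide":[0,-0.008,0],"angular":[0,0,0],"claw":-1}]'; python3 -c "
from h import *
chk()"
```

```text
time: 16.15
position: [0.5813, 0.1494, 0.0396]
tool_rot: [3.13, -0.195, -0.003]
ft_force: [-1.8, -7.8, 4.1]
grip_width: 0.003
grip_force: 4.6
scene 474 chamber [ 4.2 -3.3 38.3]
tool [  0.6 -30.8  39.6] F [-1.5 -7.8  4.2] t 16.2
```

```bash
python3 -m inch '[{"slide":[0,-0.004,0],"angular":[0,0,0],"claw":-1},{"slide":[0,-0.008,-0.002],"angular":[0,0,0],"claw":-1},{"slide":[0,-0.008,-0.004],"angular":[0,0,0],"claw":-1},{"slide":[0,-0.008,-0.004],"angular":[0,0,0],"claw":-1},{"slide":[0,-0.008,-0.004],"angular":[0,0,0],"claw":-1},{"slide":[0,-0.008,-0.004],"angular":[0,0,0],"claw":-1}]'; python3 -c "
from h import *
chk()"
```

```text
time: 16.8
position: [0.5813, 0.1496, 0.0398]
tool_rot: [3.128, -0.196, -0.004]
ft_force: [-2.1, -10.4, 1.8]
grip_width: 0.007
grip_force: 5.4
scene 483 chamber [ 4.5 -3.2 38.3]
tool [  0.5 -30.6  39.8] F [ -1.5 -10.6   1.3] t 16.85
```

```bash
python3 -m inch '[{"slide":[0,0.01,0],"angular":[0,0,0],"claw":-1},{"slide":[0,0.03,0],"angular":[0,0,0],"claw":-1},{"slide":[0,0.08,0],"angular":[0,0,0],"claw":-1},{"slide":[0,0.2,0],"angular":[0,0,0],"claw":-1},{"slide":[0,0.3,-0.1],"angular":[0,0,0],"claw":-1},{"slide":[0,0.3,-0.3],"angular":[0,0,0],"claw":-1},{"slide":[-0.2,0.5,-0.5],"angular":[0,0,0],"claw":-1},{"slide":[-0.2,0.7,-0.6],"angular":[0,0,0],"claw":-1},{"slide":[-0.2,0.7,-0.6],"angular":[0,0,0],"claw":-1},{"slide":[-0.2,0.7,-0.6],"angular":[0,0,0],"claw":-1}]'
python3 - <<'E'
from h import *
chk()
im=ctrl.get_image("scene");a=im["color"][220:370,290:480,::-1]
t=ctrl.get_image("top");b=t["color"][160:260,160:290,::-1]
cv2.imwrite("pics/f.png",np.vstack([cv2.resize(a,(560,300)),cv2.resize(b,(560,300))]))
E
```

```text
time: 17.85
position: [0.5116, -0.0178, 0.1939]
tool_rot: [3.131, -0.203, 0.009]
ft_force: [0.3, -0.1, -0.1]
grip_width: 0.006
grip_force: 0.0
scene 459 chamber [ 2.1  5.4 29.8]
tool [ -48.3 -202.5  192.5] F [ 1.2 -0.4 -0.4] t 17.9
```

View pics/f.png

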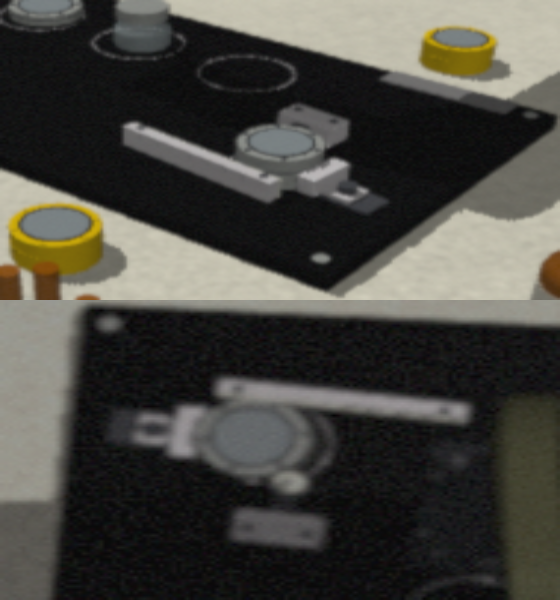

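The chamber is seated: at (280,145) in the upper view it meets the stop and fence, and in the lower view the roller at (288,483) bears on it. I'm handing in.

```bash
python3 -c "
from bench import ctrl
print(ctrl.close_job())"
```

```text
the job is handed in; nothing more can be done
None
```

I slid the tall steel chamber into the dock, pressed it on the end stop with about 10.6 N at the wrist for around 0.4 s, and handed the job in; the last pictures show it upright against the stop, fence and roller, but no verdict was returned.

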